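# Load the tap into the collet holder and nip it up

### The job

Take the tap with the yellow collar out of the rack and set its shank into the brass collet of the holder on the blue stand, fully home so that the collar rests on the collet. Then swing the nut's lever clockwise (seen from above) until the collet grips the shank firmly, stopping as soon as you feel it bite rather than over-tightening it, and let go. Leave the other taps and the die cases alone.

Things in the scene. Friction and masses are not known exactly. Their poses are not given: they have to be found in the camera images.
- tap_yellow_mid (a point): the tap to load, upright in the rack (70 to 120 g, 86 mm long, round); point on its axis, mid-way along the steel cutting part (14 mm diameter, 20 mm above and below this point): grasp here. Next below, a yellow collar 22 mm in diameter, 6 mm thick, underside 26 mm below the point; then the steel shank, 12 mm diameter, 40 mm long, its last 5 mm tapering to 7 mm. z points up along the tap.
- tap_yellow_seat (a point): same tap: point on its axis at the underside of the yellow collar, where the shank begins; 26 mm below the point tap_yellow_mid.
- tap_yellow: same tap: its origin is at the lower end of the shank, 40 mm below the collar's underside.
- rack_top (a point): centre of the top face of the fixed grey plastic rack, 56 x 164 x 46 mm, three holes in a row along its y axis at -52, 0 and +52 mm, one tap in each (which is where varies), 43 mm deep, 13.5 mm in diameter; the taps' collars rest on the top face.
- tap_red: another tap, same shape with a red collar, in the rack; leave it alone. Origin at the lower end of its shank.
- tap_blue: another tap, same shape with a blue collar, in the rack; leave it alone. Origin at the lower end of its shank.
- stand: blue fixed stand, 120 x 120 mm and 40 mm high, with the steel collet holder upright in its middle. Origin at the centre of its underside.
- bore (a point): centre of the collet's mouth on the stand: six brass segments (30 mm over all) round a bore open by 14 to 15 mm, 36 mm deep, open beneath; 92 mm above the table, the highest point of the holder and 3 mm above the top of the dark nut. z points up along the bore. The tap is home when its collar's underside lies on the segments, at this point.
- lever_grip (a point): point on the axis of the upright orange handle (16 mm diameter) at the end of the nut's lever, 95 mm from the bore axis and 15 mm above the bore's mouth. The handle reaches 21 mm above and 25 mm below this point, and stands on the steel lever arm, 14 mm wide. x points outwards along the lever. It swings about the bore axis; clockwise from above tightens.
- nut_centre (a point): centre of the round nut (54 mm diameter), 14 mm below bore. The lever first swings loose by up to 1.1 rad (1 to 3 N at the handle), then takes the nut along for 0.35 to 0.55 rad at 4 to 6 N, then the collet bites and the force climbs steeply. Where this comes differs each time, at most 1.9 rad from the start. 8 to 10 N at the handle grips firmly, over 12 N is too tight. It stays when let go.
- red_case: loose red plastic die case, 62 x 36 x 22 mm, lying on the table; leave it alone. Origin at the centre of its underside.
- black_case: loose black plastic die case, 62 x 36 x 22 mm, lying on the table; leave it alone. Origin at the centre of its underside.

How it is judged (in metres and radians):
On the way, in this order (a step that is already met when the one before it is completed fails the run):
1. the yellow tap stands fully home in the collet, its collar on the segments, not yet gripped (horizontal distance between tap_yellow_seat and bore below 0.003 m and z of tap_yellow_seat in the frame of bore below 0.002 m and angle between tap_yellow's own z axis and vertical below 0.1 rad), for 0.2 s.
2. the collet grips the shank with at least 45 N while the tap is home (contact force between tap_yellow and stand above 45 N and z of tap_yellow_seat in the frame of bore below 0.002 m), for 0.2 s.
At the end, for the whole second after the job is handed in: the yellow tap stands upright (within 0.06 rad) and home in the collet, collar underside within 2 mm of the mouth in height and sideways, gripped with more than 45 N in all by the collet segments, at rest, and nothing touched by the robot (all of step 2 and horizontal distance between tap_yellow_seat and bore below 0.002 m and angle between tap_yellow's own z axis and vertical below 0.06 rad and linear speed of tap_yellow below 0.02 m/s).
It fails at once if the collet is over-tightened: it presses on the shank with more than 330 N in all (contact force between tap_yellow and stand above 330 N).
It fails at once if another tap or a die case is moved by more than 15 mm (distance of any of tap_red, tap_blue, red_case, black_case from where it was at the start of the episode above 0.015 m).
It also fails if it takes over 72 s, if anything falls off the work surface, if the arm or the gripper's body presses on something with over 40 N, if the wrist force passes 120 N, or if a joint passes its speed limit or range.

### The arm

A 6-joint arm with a two-finger parallel gripper is mounted at the origin on the work surface. World frame = base frame: x ahead of the robot, y to its left, z up, the work surface at z = 0. Lengths are in mm, angles in rad, forces in N, time in s.
With the tool pointing down it reaches from about 350 to 875 mm from the base axis. Payload 4.2 kg.
Tool frame: the origin (TCP) lies on the centre line of the jaws, within the pads' length; the fingertips stand 25 mm ahead of it and the grasp point (between the pads) lies 6 mm ahead of it; z points along the fingers, y is the direction in which the jaws open and shut (so a half turn about z gives the same grasp; the last joint's range is limited). The gripper opens to 85 mm and grips with 20 to 120 N. Pads are 22 mm wide; open, the fingers measure 114 mm over their backs; the gripper's body (76 mm by 85 mm) begins 54 mm behind the grasp point. The pads swing forward as they close: fully open they stand 13 mm farther back than shut.
Start: joints at [-1.009, 0.385, 0.008, 0, -1.194, -0.259], TCP at [186.387, -596.539, 256.312] pointing down, gripper open.
Joint ranges: [-3.14, 3.14], [-1.21, 2.06], [-1.07, 1.41], [-3.16, 2.05], [-2.99, -0.16], [-3.1, 3.1]. Speed limits (rad/s): [2.79, 2.79, 3.14, 3.14, 3.14, 3.14].

### API

Orientations are given as a unit quaternion [x, y, z, w].
In Python, from bench import arm gives the robot as it stands.
- The arm moves only by the tool drive_tool, never from a script. Its argument "plan" is a list of rows, each a list of 2 entries, a list of its own where there are three numbers: the shift along the tool's x, y, z in m, then the turn about the tool's z in degrees. A call has 1 to 12 rows; each row shifts and turns the commanded pose from where the row before left it, along the tool's axes as they then stand; what a row does not reach is not made up. A row lasts 1/8 s, in which the tool goes at most 62.5 mm and 10.7 degrees, less where a joint would pass 70% of its speed; a pose out of reach is approached as far as the arm can. A call with a gripper value outside its range is refused whole. "fingers" is the closure, from -1 (fully open) to 1 (shut), so that 0 is half open, set as the call begins (left out, the last holds). The fingers move at their own pace and stop on an object; the grip force is fixed at half the most. Time passes only in rows, so rows that do not move let the fingers close. It gives the time, the measured TCP pose, the force and the opening at its end, in the units of the state.
- arm.read_state(): the state, without advancing time (a new reading comes with each control period).
- arm.get_image(name): name is "side" or "top" or "wrist"; returns a dict with "image" (420x560x3 uint8, red, green, blue), "K" (3x3 intrinsics, pixels), "dist" ([k1, k2, p1, p2, k3] as OpenCV has them; the pictures are not rectified), "R" (3x3) and "t" (3): a world point X has camera coordinates R X + t. Camera axes: x right, y down, z forward; pixel columns grow to the right and rows downward; lengths in mm; the calibration is good to about 2 mm. A picture is of the moment at which its call begins. There is no depth.
- arm.job_done(): hands the job in, once; it reports no verdict.
The state is a dict: "clock": time; "joints": joint angles; "joint_vel": joint speeds; "joint_efforts": joint torques, N m; "position": TCP position; "ee_rot": TCP orientation; "contact_force": force on the tool from outside, world axes, zero at the start; "wrist_torque": the same for the moment, N m; "gripper_width": finger opening in mm.
Only numpy, scipy, OpenCV 4.12 (cv2) and the standard library are available. Lean on these libraries where they do the work, as an engineer would, in place of code of your own. Each camera call takes 0.05 s, during which the arm holds its last target.

## Working session

There is one attempt and no reset: what is moved stays moved. The work goes in short steps, Python scripts to look and compute and a tool call to move; the robot and the scene stay as the last step left them, time stands still between calls to the robot, and variables do not carry over. Pictures are saved under pics/ and viewed, and the job is handed in when it is done.

Besides the shell and the picture viewer there is one more tool, called in YAML: its name, and indented under it one key for each argument. drive_tool: Moves the arm, as the interface text tells. Its arguments: {"type":"object","properties":{"plan":{"type":"array"},"fingers":{"type":"number"}},"required":["plan"]}

```bash
ls; mkdir -p pics; python3 - <<'E'
from bench import arm
import cv2
print(arm.read_state())
for n in ["side","top","wrist"]:
    d=arm.get_image(n); cv2.imwrite(f"pics/{n}0.png",d["image"][:,:,::-1])
    print(n,d["K"],d["dist"],d["R"],d["t"])
E
```

```text
pics
{'clock': 0.0, 'joints': array([-1.00941339e+00,  3.85583632e-01,  6.62780174e-03, -5.12786124e-04,
       -1.19399642e+00, -2.58616147e-01]), 'joint_vel': array([ 0.00088153,  0.00087798,  0.00086186, -0.00036945,  0.00012868,
        0.00135727]), 'joint_efforts': array([ 4.07535827e-04, -3.92290843e+01,  1.88398433e+01,  4.18594748e+00,
       -4.65996709e-03, -4.87036459e-06]), 'position': array([ 186.22813961, -596.05774319,  255.20390521]), 'ee_rot': array([-1.50712241e-01,  9.88577059e-01,  1.08361192e-03, -2.11131259e-04]), 'contact_force': array([-0.35606131,  0.14151374,  0.31004753]), 'wrist_torque': array([-0.02998139,  0.0127053 , -0.00885558]), 'gripper_width': 85.54368428155924}
side [[422.79407751   0.         273.47862159]
 [  0.         422.79407751 205.91860809]
 [  0.           0.           1.        ]] [-0.11573923  0.          0.          0.          0.        ] [[-7.02848639e-01 -7.11339429e-01 -8.84758602e-05]
 [-5.32957863e-01  5.26678666e-01 -6.62242779e-01]
 [ 4.71125998e-01 -4.65409282e-01 -7.49289326e-01]] [400.46467286 316.84517404 460.72554121]
top [[427.37254792   0.         272.8689549 ]
 [  0.         427.37254792 214.37317017]
 [  0.           0.           1.        ]] [0.02591129 0.         0.         0.         0.        ] [[-0.00384632 -0.99995232 -0.00897537]
 [-0.99863405  0.00430863 -0.05207182]
 [ 0.05210801  0.00876283 -0.99860301]] [ 36.83998307 530.16327466 783.93106781]
wrist [[306.957062     0.         280.6638267 ]
 [  0.         306.957062   211.37988072]
 [  0.           0.           1.        ]] [-0.04478508  0.          0.          0.          0.        ] [[-0.2988599   0.95429272  0.00285682]
 [ 0.92087176  0.28760536  0.26320783]
 [ 0.25035568  0.08129303 -0.96473493]] [624.49661786 -34.34252957 378.72143996]
```

View pics/side0.png

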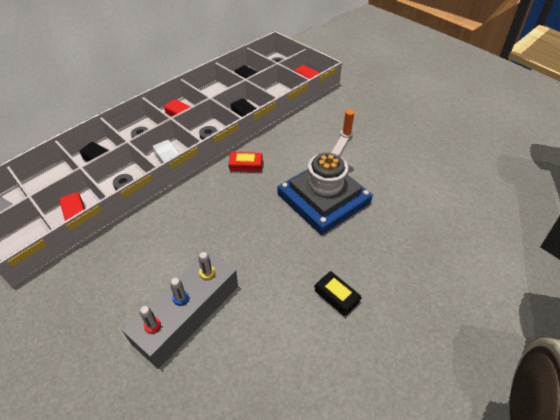

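View pics/top0.png

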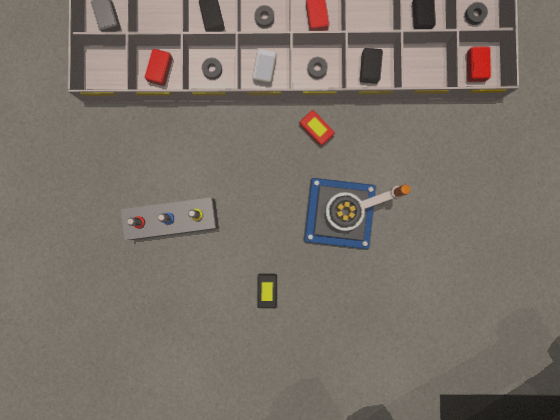

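View pics/wrist0.png

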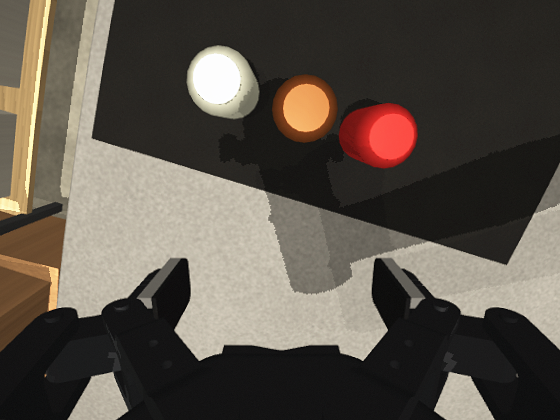

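The top view shows the rack at left, with the yellow tap at about (196,214) as its right-hand tap. The bore is near (346,212) and the lever handle near (404,190). I'll enlarge these areas.

```bash
python3 - <<'E'
import cv2
a=cv2.imread("pics/top0.png"); b=cv2.imread("pics/side0.png")
def c(im,x,y,w,h,s,n): cv2.imwrite(n,cv2.resize(im[y:y+h,x:x+w],None,fx=s,fy=s,interpolation=cv2.INTER_CUBIC))
c(a,115,190,110,60,7,"pics/t_rack.png")
c(a,300,170,115,85,6.9,"pics/t_stand.png")
c(b,270,100,110,135,4.4,"pics/s_stand.png")
c(b,120,240,130,125,4.8,"pics/s_rack.png")
E
```

```text
(no output)
```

View pics/t_rack.png

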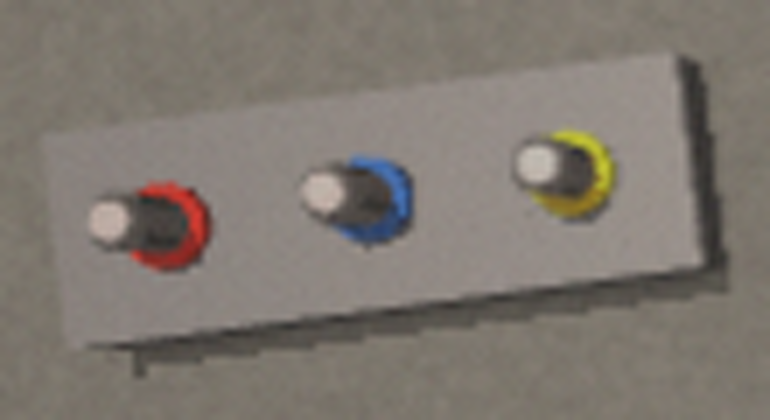

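View pics/t_stand.png

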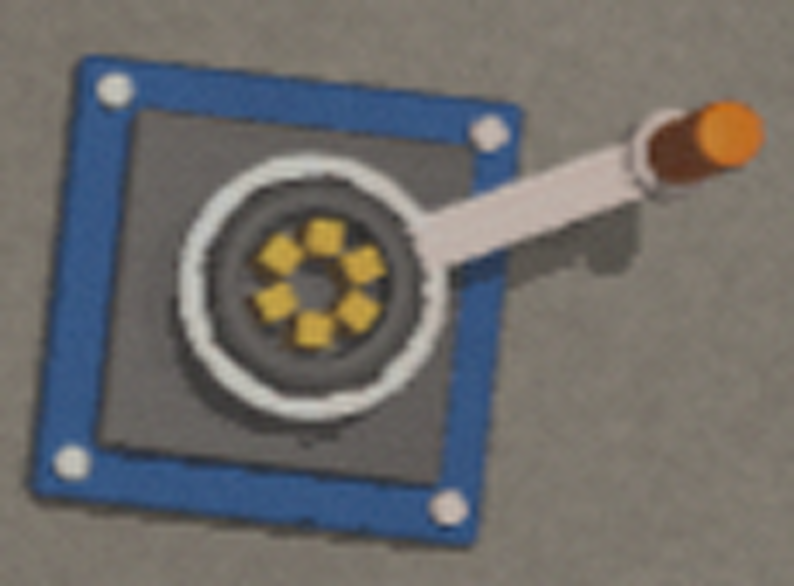

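View pics/s_stand.png

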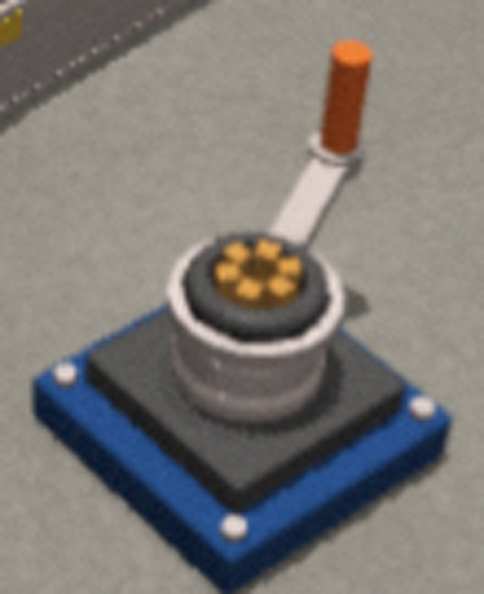

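View pics/s_rack.png

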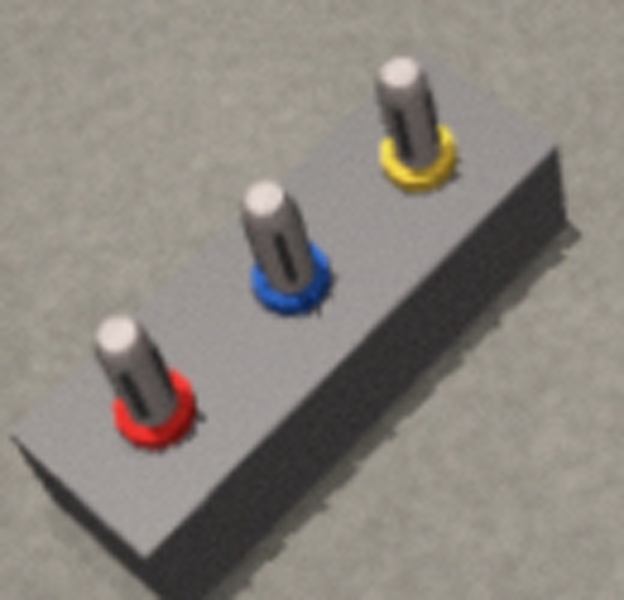

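```bash
cat > h.py <<'E'
import numpy as np, cv2
from bench import arm
def ray(d,uv):
    p=cv2.undistortPoints(np.array([[uv]],float),d["K"],np.array(d["dist"]))[0,0]
    R=np.array(d["R"]);t=np.array(d["t"]).ravel()
    return -R.T@t, R.T@np.array([p[0],p[1],1])
def atz(d,uv,z):
    c,v=ray(d,uv); return c+v*(z-c[2])/v[2]
def proj(d,X):
    return cv2.projectPoints(np.array([X],float),cv2.Rodrigues(np.array(d["R"]))[0],np.array(d["t"]).ravel(),d["K"],np.array(d["dist"]))[0][0,0]
def tri(ds,uvs):
    A=np.zeros((3,3));b=np.zeros(3)
    for d,uv in zip(ds,uvs):
        c,v=ray(d,uv);v/=np.linalg.norm(v);P=np.eye(3)-np.outer(v,v);A+=P;b+=P@c
    return np.linalg.solve(A,b)
def cr(u,v,s,x,y): return ((u+.5)/s-.5+x,(v+.5)/s-.5+y)
E
python3 - <<'E'
from h import *
T=arm.get_image("top");S=arm.get_image("side")
P={"tap":(cr(539,164,7,115,190),cr(402,72,4.8,120,240),92),
"bore":(cr(320,284,6.9,300,170),cr(258,270,4.4,270,100),92),
"handle":(cr(730,134,6.9,300,170),cr(351,53,4.4,270,100),128)}
for k,(a,b,z) in P.items(): print(k,atz(T,a,z),atz(S,b,z),tri([T,S],[a,b]))
for n,uv in {"r1":(45,135),"r2":(680,53),"r3":(70,350),"r4":(705,265)}.items(): print(n,atz(T,cr(*uv,7,115,190),46))
for n,uv in {"red":(165,226),"blue":(374,200),"yel":(572,174)}.items(): print(n,atz(T,cr(*uv,7,115,190),52))
E
```

```text
tap [529.14725783 171.03699721  92.        ] [528.53193883 172.09942196  92.        ] [529.35031609 171.46683043  90.50147661]
bore [531.8374434  -88.88970061  92.        ] [531.1852928  -86.55453296  92.        ] [532.34072636 -88.97853093  89.661922  ]
handle [ 564.01474556 -177.98898204  128.        ] [ 563.20204796 -174.86501442  128.        ] [ 564.78093373 -178.39834929  125.38522418]
r1 [539.71722604 306.67853859  46.        ]
r2 [560.11785215 144.17705258  46.        ]
r3 [484.70725886 299.49000796  46.        ]
r4 [505.67697023 137.58637774  46.        ]
red [516.04276478 273.77833621  52.        ]
blue [522.4172672 220.8582215  52.       ]
yel [528.81440345 170.61171707  52.        ]
```

drive_tool:
  plan:
    - [[0,0,0],-10]
    - [[0,0,0],-10]
    - [[0,0,0],-10]
    - [[0,0,0],-10]
    - [[0,0,0],-10]
    - [[0,0,0],-10]
    - [[0,0,0],-10]
    - [[0,0,0],-10]
    - [[0,0,0],0]

```text
clock: 1.38
position: [186.4, -596.5, 256.1]
ee_rot: [0.75, -0.661, -0.0, -0.0]
contact_force: [-0.3, 0.0, -0.1]
gripper_width: 85.4
```

drive_tool:
  plan:
    - [[-0.045,-0.027,0],0]
    - [[-0.045,-0.027,0],0]
    - [[-0.045,-0.027,0],0]
    - [[-0.045,-0.027,0],0]
    - [[-0.045,-0.027,0],0]
    - [[-0.045,-0.027,0],0]
    - [[-0.045,-0.027,0],0]
    - [[-0.045,-0.027,0],0]
    - [[-0.045,-0.027,0],0]
    - [[-0.045,-0.027,0],0]
    - [[-0.045,-0.027,0],0]
    - [[-0.045,-0.027,0],0]

```text
clock: 2.88
position: [439.1, -17.8, 256.7]
ee_rot: [0.75, -0.661, 0.0, -0.0]
contact_force: [0.9, -0.2, 0.3]
gripper_width: 85.2
```

```bash
cat >> h.py <<'E'
from scipy.spatial.transform import Rotation as Ro
def go(x,y,z,yaw=None):
    """TCP target mm; yaw = world angle (deg) of tool y axis"""
    s=arm.read_state();R=Ro.from_quat(s["ee_rot"]).as_matrix()
    d=np.array([x,y,z])-s["position"]
    cy=np.degrees(np.arctan2(R[1,1],R[0,1]))
    print("t",round(s["clock"],2),"pos",s["position"].round(1),"yaw_y",cy.round(2),"tilt",np.degrees(np.arccos(-R[2,2])).round(2),"q",s["joints"].round(2),"F",s["contact_force"].round(1),"w",round(s["gripper_width"],1))
    print(" world d",d.round(1)," tool shift mm",(R.T@d).round(1), "" if yaw is None else f"turn {-((yaw-cy+180)%360-180):.1f}")
E
python3 -c "
from h import *
go(529,171.3,200,187.1)"
```

```text
t 2.88 pos [439.1 -17.8 256.7] yaw_y -172.81 tilt 0.06 q [ 0.33  0.06 -0.42  0.   -1.09 -0.21] F [ 0.9 -0.2  0.3] w 85.2
 world d [ 89.9 189.1 -56.7]  tool shift mm [-176.3 -112.8   56.8] turn 0.1
```

drive_tool:
  plan:
    - [[-0.044,-0.028,0.014],0]
    - [[-0.044,-0.028,0.014],0]
    - [[-0.044,-0.028,0.014],0]
    - [[-0.044,-0.028,0.014],0]
    - [[0,0,0],0]
    - [[0,0,0],0]

```text
clock: 3.62
position: [526.9, 169.2, 200.1]
ee_rot: [0.75, -0.661, -0.0, 0.0]
contact_force: [0.9, -0.4, 0.1]
gripper_width: 85.4
```

```bash
python3 -c "
from h import *
go(529,171.3,150,187.1)
W=arm.get_image('wrist');S=arm.get_image('side');T=arm.get_image('top')
cv2.imwrite('pics/w1.png',W['image'][:,:,::-1]);cv2.imwrite('pics/s1.png',S['image'][:,:,::-1])
for z in (46,92): print(proj(W,(529,171.3,z)))
"
```

```text
t 3.62 pos [526.9 169.2 200.1] yaw_y -172.74 tilt 0.06 q [ 0.6   0.31 -0.25 -0.   -1.01 -0.48] F [ 0.9 -0.4  0.1] w 85.4
 world d [  2.1   2.1 -50.1]  tool shift mm [-1.8 -2.4 50.1] turn 0.2
[278.47470288 205.99049939]
[278.10103343 220.76192173]
```

View pics/w1.png

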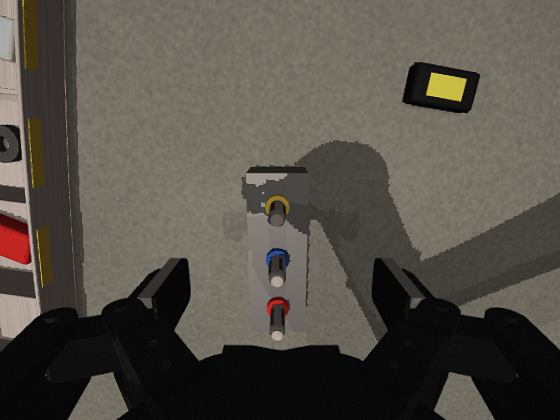

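View pics/s1.png

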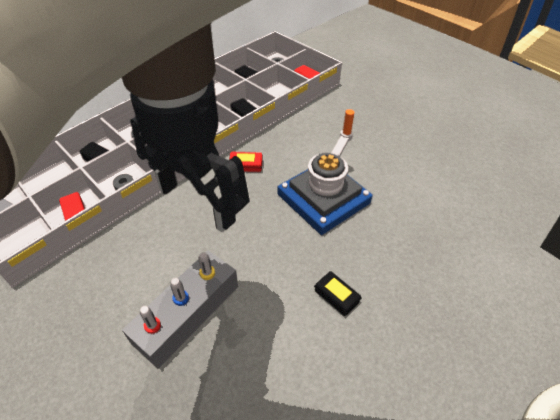

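```bash
python3 -c "
import cv2
a=cv2.imread('pics/w1.png')[160:350,230:330]
cv2.imwrite('pics/w1c.png',cv2.resize(a[:80],None,fx=7,fy=7,interpolation=cv2.INTER_CUBIC))"
```

```text
(no output)
```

View pics/w1c.png

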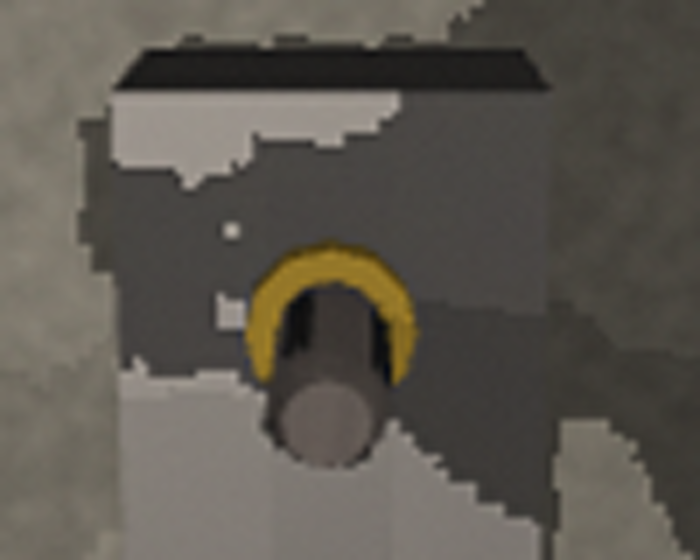

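```bash
python3 -c "
from h import *
W=arm.get_image('wrist')
print(atz(W,cr(328,424,7,230,160),92), atz(W,cr(331,328,7,230,160),52))
go(529,171,130)
"
```

```text
[530.56362283 170.59359467  92.        ] [530.83207502 169.98355772  52.        ]
t 3.83 pos [527.  168.4 201.1] yaw_y -172.75 tilt 0.06 q [ 0.6   0.31 -0.25  0.   -1.01 -0.48] F [ 0.1  0.  -0.3] w 85.3
 world d [  2.    2.6 -71.1]  tool shift mm [-2.3 -2.2 71.1]
```

drive_tool:
  plan:
    - [[-0.0023,-0.0025,0.03],0]
    - [[0,0,0.03],0]
    - [[0,0,0.03],0]
    - [[0,0,0.029],0]
    - [[0,0,0],0]
    - [[0,0,0],0]

```text
clock: 4.58
position: [530.2, 172.0, 82.8]
ee_rot: [0.751, -0.66, 0.0, -0.001]
contact_force: [-0.5, -0.5, -0.8]
gripper_width: 85.2
```

```bash
python3 -c "
from h import *
go(529.5,170.8,81)
W=arm.get_image('wrist')
go(529.5,170.8,81)
S=arm.get_image('side')
cv2.imwrite('pics/w2.png',W['image'][:,:,::-1]);cv2.imwrite('pics/s2.png',cv2.resize(S['image'][200:400,100:300,::-1],None,fx=3,fy=3))
go(529.5,170.8,81)
"
```

```text
t 4.58 pos [530.2 172.   82.8] yaw_y -172.66 tilt 0.14 q [ 0.6   0.46 -0.38  0.   -0.74 -0.48] F [-0.5 -0.5 -0.8] w 85.2
 world d [-0.7 -1.2 -1.8]  tool shift mm [1.1 0.9 1.7] 
t 4.62 pos [530.4 172.2  83. ] yaw_y -172.66 tilt 0.19 q [ 0.6   0.46 -0.38  0.   -0.74 -0.48] F [0.2 0.2 0.7] w 85.2
 world d [-0.9 -1.4 -2. ]  tool shift mm [1.3 1.1 2. ] 
t 4.67 pos [530.3 172.3  83. ] yaw_y -172.65 tilt 0.19 q [ 0.6   0.46 -0.38  0.   -0.74 -0.48] F [-0.7 -0.5  0.4] w 85.2
 world d [-0.8 -1.5 -2. ]  tool shift mm [1.4 1.  2. ]
```

View pics/w2.png

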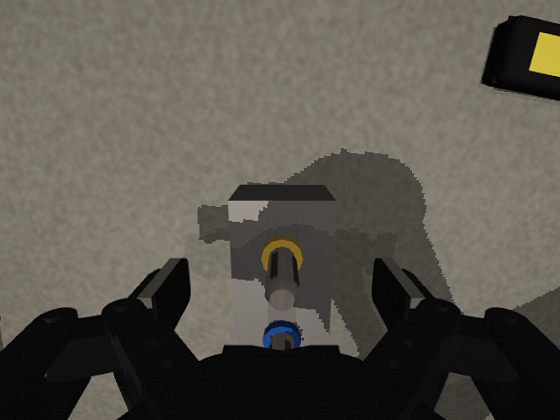

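View pics/s2.png

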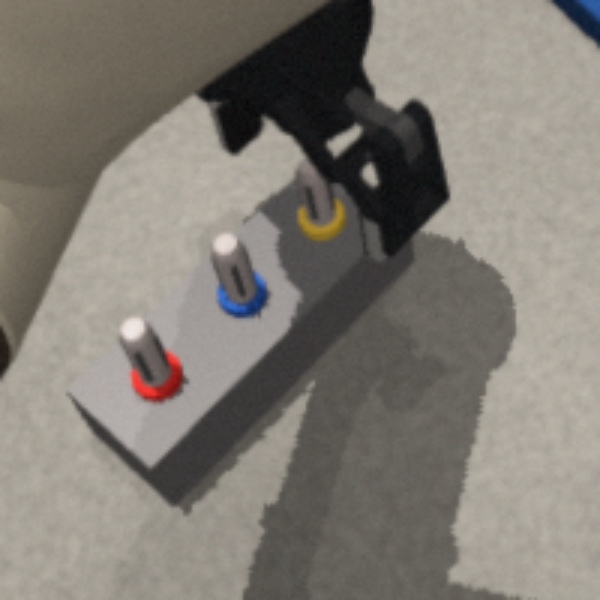

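drive_tool:
  plan:
    - [[0.0013,0.0008,0.002],0]
    - [[0,0,0],0]
    - [[0,0,0],0]

```text
clock: 5.05
position: [528.8, 170.6, 79.5]
ee_rot: [0.751, -0.66, 0.0, -0.0]
contact_force: [-0.6, -0.2, -0.5]
gripper_width: 85.7
```

drive_tool:
  plan:
    - [[0,0,0],0]
    - [[0,0,0],0]
    - [[0,0,0],0]
    - [[0,0,0],0]
    - [[0,0,0],0]
    - [[0,0,0],0]
    - [[0,0,0],0]
    - [[0,0,0],0]
  fingers: 1

```text
clock: 6.05
position: [529.1, 170.7, 79.5]
ee_rot: [0.751, -0.66, 0.0, -0.0]
contact_force: [1.2, 0.2, -0.3]
gripper_width: 12.5
```

```bash
python3 -c "
from h import *
W=arm.get_image('wrist')
S=arm.get_image('side')
cv2.imwrite('pics/w3.png',cv2.resize(W['image'][180:380,180:380,::-1],None,fx=3,fy=3));cv2.imwrite('pics/s3.png',cv2.resize(S['image'][200:400,100:300,::-1],None,fx=3,fy=3))
go(529.5,170.8,81)
"
```

```text
t 6.15 pos [529.1 170.7  79.5] yaw_y -172.65 tilt 0.05 q [ 0.6   0.46 -0.38  0.   -0.73 -0.48] F [ 2.6 -0.1 -0.8] w 12.2
 world d [0.4 0.1 1.5]  tool shift mm [-0.  -0.4 -1.5]
```

View pics/w3.png

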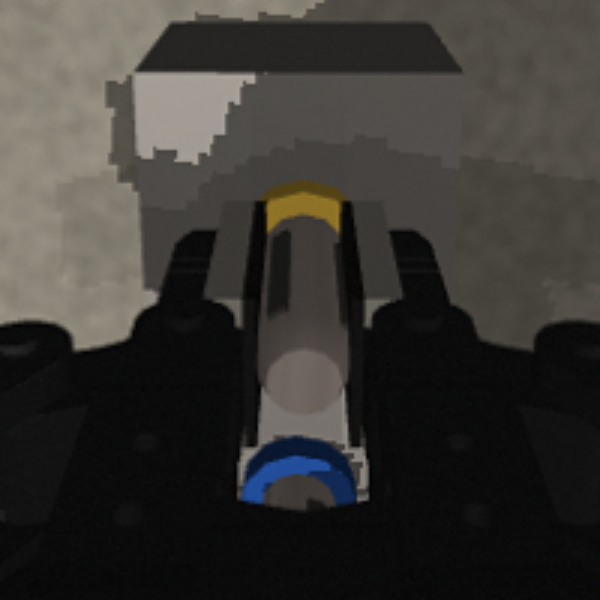

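View pics/s3.png

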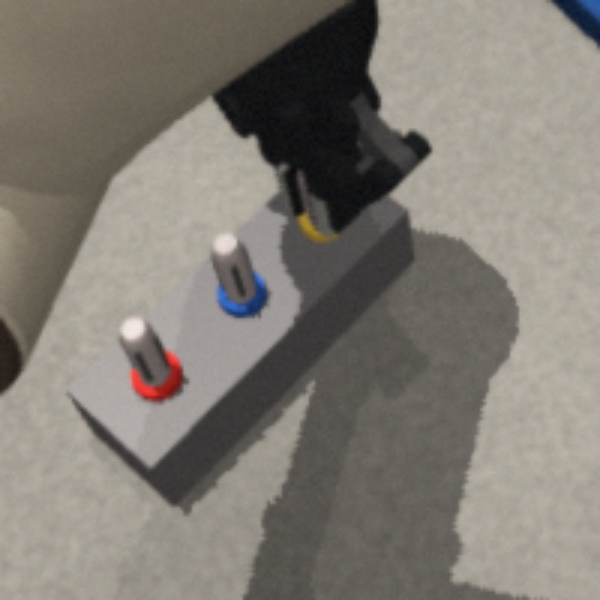

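drive_tool:
  plan:
    - [[0,0,-0.01],0]
    - [[0,0,-0.02],0]
    - [[0,0,-0.025],0]
    - [[0,0,-0.03],0]
    - [[0,0,-0.03],0]
    - [[0,0,-0.005],0]
    - [[0,0,0],0]

```text
clock: 7.02
position: [527.8, 170.2, 198.9]
ee_rot: [0.751, -0.661, -0.001, 0.001]
contact_force: [-0.2, 0.0, -0.6]
gripper_width: 12.3
```

```bash
python3 -c "
from h import *
go(531.8,-88.4,200)
W=arm.get_image('wrist')
S=arm.get_image('side')
cv2.imwrite('pics/w4.png',cv2.resize(W['image'][180:380,180:380,::-1],None,fx=3,fy=3));cv2.imwrite('pics/s4.png',cv2.resize(S['image'][150:350,100:300,::-1],None,fx=3,fy=3))
"
```

```text
t 7.03 pos [527.8 170.2 198.9] yaw_y -172.68 tilt 0.1 q [ 0.6   0.32 -0.25 -0.   -1.01 -0.48] F [-0.2  0.  -0.6] w 12.3
 world d [   4.  -258.6    1.1]  tool shift mm [257.  29.  -1.]
```

View pics/w4.png

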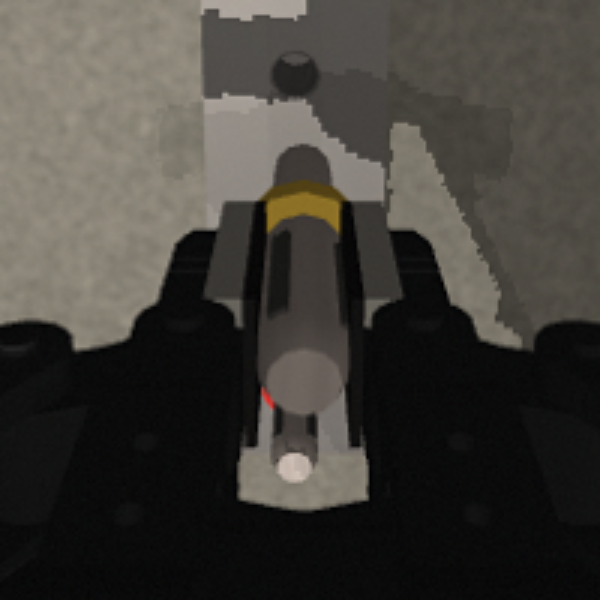

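View pics/s4.png

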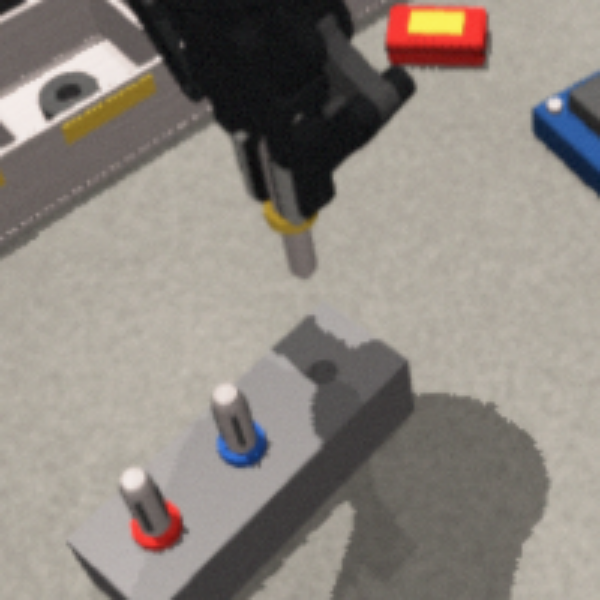

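drive_tool:
  plan:
    - [[0.03,0.004,0],0]
    - [[0.045,0.005,0],0]
    - [[0.05,0.005,0],0]
    - [[0.05,0.005,0],0]
    - [[0.045,0.005,0],0]
    - [[0.027,0.004,0],0]
    - [[0.01,0.001,0],0]
    - [[0,0,0],0]
    - [[0,0,0],0]

```text
clock: 8.25
position: [532.9, -87.2, 199.0]
ee_rot: [0.751, -0.66, -0.0, 0.0]
contact_force: [0.4, 0.3, -0.7]
gripper_width: 12.1
```

```bash
python3 -c "
from h import *
go(531.7,-88.6,185)
W=arm.get_image('wrist')
S=arm.get_image('side')
T=arm.get_image('top')
cv2.imwrite('pics/w5.png',cv2.resize(W['image'][150:350,180:380,::-1],None,fx=3,fy=3));cv2.imwrite('pics/s5.png',cv2.resize(S['image'][70:230,250:410,::-1],None,fx=3.7,fy=3.7,interpolation=cv2.INTER_CUBIC))
cv2.imwrite('pics/t5.png',cv2.resize(T['image'][130:280,250:450,::-1],None,fx=4,fy=4))
"
```

```text
t 8.25 pos [532.9 -87.2 199. ] yaw_y -172.6 tilt 0.04 q [ 0.14  0.29 -0.29 -0.   -0.99 -0.01] F [ 0.4  0.3 -0.7] w 12.1
 world d [ -1.2  -1.4 -14. ]  tool shift mm [ 1.2  1.3 14. ]
```

View pics/w5.png

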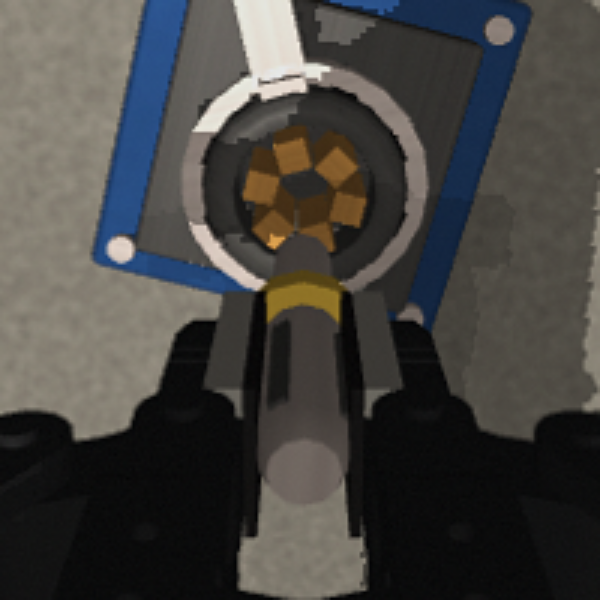

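View pics/s5.png

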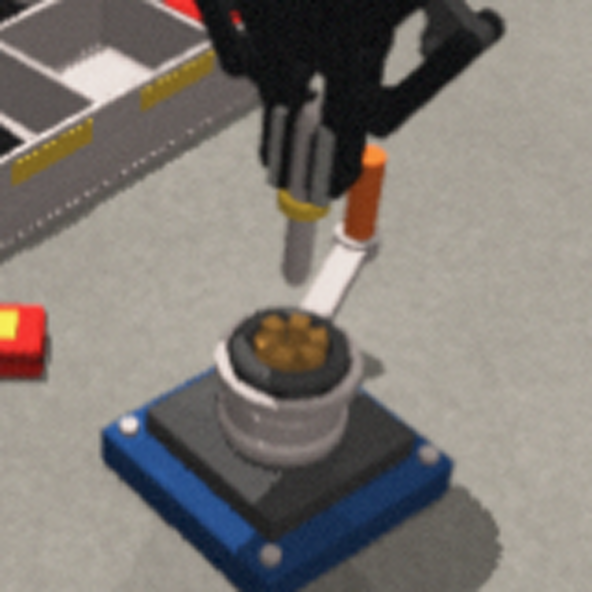

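View pics/t5.png

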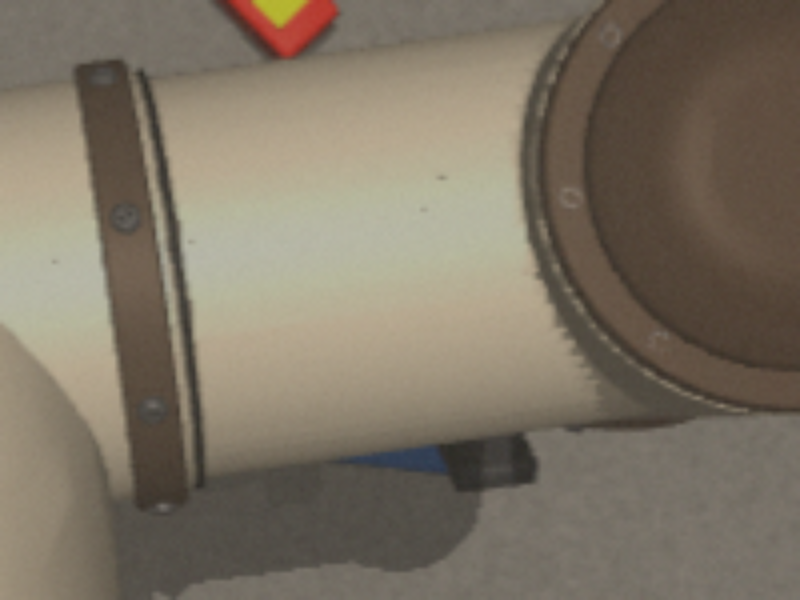

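```bash
python3 -c "
from h import *
W=arm.get_image('wrist');S=arm.get_image('side')
f=lambda u,v:cr(u,v,3,180,150)
print('bore',atz(W,f(304,184),92)); 
for dz in(-1,0,1): print('tap top',atz(W,f(303,471),211.3+dz),'collar', atz(W,f(303,290),199-33.7+6+dz))
g=lambda u,v:cr(u,v,3.7,250,70)
print('side bore',atz(S,g(291,339),92),'side tip',atz(S,g(296,276),199-73.7),'collar und', atz(S,g(304,205),199-33.7+3))
go(531.7,-88.6,185)
"
```

```text
bore [533.96899389 -93.21086028  92.        ]
tap top [533.30038125 -86.37436274 210.3       ] collar [534.54546187 -95.79282083 170.3       ]
tap top [533.38344888 -87.00892091 211.3       ] collar [534.59730052 -96.18945346 171.3       ]
tap top [533.46651651 -87.64347908 212.3       ] collar [534.64913917 -96.58608608 172.3       ]
side bore [530.71307768 -86.0822414   92.        ] side tip [533.39293109 -87.66874284 125.3       ] collar und [529.4667075  -81.60854613 168.3       ]
t 8.5 pos [533.  -87.4 199.4] yaw_y -172.59 tilt 0.01 q [ 0.14  0.29 -0.28 -0.   -0.99 -0.01] F [ 0.8  0.7 -1. ] w 12.2
 world d [ -1.3  -1.2 -14.4]  tool shift mm [ 1.1  1.4 14.4]
```

```bash
python3 -c "
from h import *
W=arm.get_image('wrist')
cv2.imwrite('pics/w6.png',cv2.resize(W['image'][180:250,240:325,::-1],None,fx=8,fy=8,interpolation=cv2.INTER_CUBIC))
S=arm.get_image('side')
cv2.imwrite('pics/s6.png',cv2.resize(S['image'][115:185,300:360,::-1],None,fx=8,fy=8,interpolation=cv2.INTER_CUBIC))
"
```

```text
(no output)
```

View pics/w6.png

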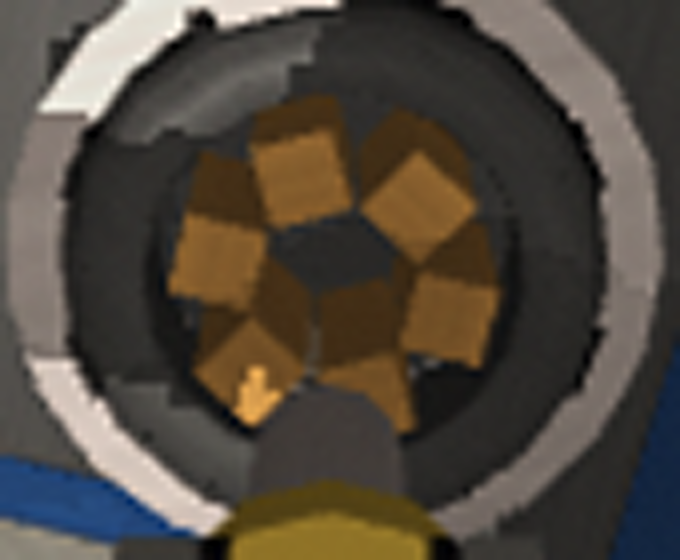

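View pics/s6.png

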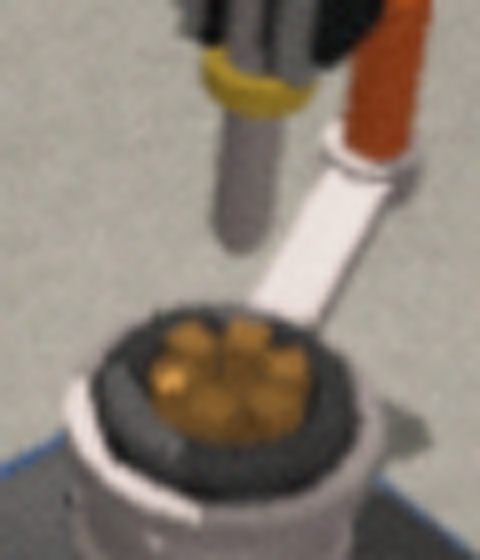

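```bash
python3 -c "
from h import *
W=arm.get_image('wrist');S=arm.get_image('side')
b=atz(W,cr(334,288,8,240,180),92); print('bore W',b)
g=lambda u,v:cr(u,v,8,300,115)
print('side bore',atz(S,g(231,370),92),'side tip',atz(S,g(240,246),199.2-73.7))
# predicted projections of tap points given candidate axis xy
for xy in((533,-87),(533,-89),(531,-87)):
  print(xy,[((proj(S,(*xy,z))-(300,115)+.5)*8-.5).round(0) for z in (199.2-33.7,199.2-73.7)],[((proj(W,(*xy,z))-(240,180)+.5)*8-.5).round(0) for z in (199.2-73.7,165.5,211.5)])
"
```

```text
bore W [533.24235518 -90.11177273  92.        ]
side bore [531.22794134 -87.0744228   92.        ] side tip [531.6476652  -85.39244276 125.5       ]
(533, -87) [array([260.,  75.]), array([240., 239.])] [array([333., 437.]), array([333., 638.]), array([ 335., 1027.])]
(533, -89) [array([267.,  70.]), array([247., 234.])] [array([336., 414.]), array([337., 610.]), array([340., 992.])]
(531, -87) [array([269.,  80.]), array([248., 244.])] [array([357., 440.]), array([363., 641.]), array([ 375., 1032.])]
```

drive_tool:
  plan:
    - [[0.0018,0.0007,0.01],0]
    - [[0,0,0.01],0]
    - [[0,0,0.008],0]
    - [[0,0,0.005],0]
    - [[0,0,0.003],0]
    - [[0,0,0.003],0]
    - [[0,0,0.003],0]
    - [[0,0,0.003],0]

```text
clock: 9.7
position: [532.5, -89.9, 154.3]
ee_rot: [0.751, -0.66, 0.0, -0.0]
contact_force: [0.3, -0.5, -0.8]
gripper_width: 12.2
```

```bash
python3 -c "
from h import *
go(532.5,-89.3,125.7)
W=arm.get_image('wrist')
cv2.imwrite('pics/w7.png',cv2.resize(W['image'][180:280,230:330,::-1],None,fx=6,fy=6,interpolation=cv2.INTER_CUBIC))
S=arm.get_image('side')
cv2.imwrite('pics/s7.png',cv2.resize(S['image'][115:185,300:360,::-1],None,fx=8,fy=8,interpolation=cv2.INTER_CUBIC))
"
```

```text
t 9.7 pos [532.5 -89.9 154.3] yaw_y -172.65 tilt 0.02 q [ 0.13  0.34 -0.34 -0.   -0.89 -0.  ] F [ 0.3 -0.5 -0.8] w 12.2
 world d [ -0.    0.6 -28.6]  tool shift mm [-0.6 -0.  28.6]
```

View pics/w7.png

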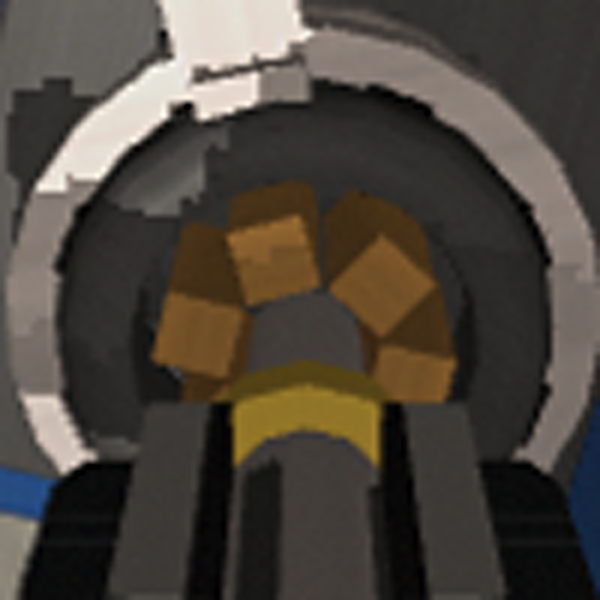

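View pics/s7.png

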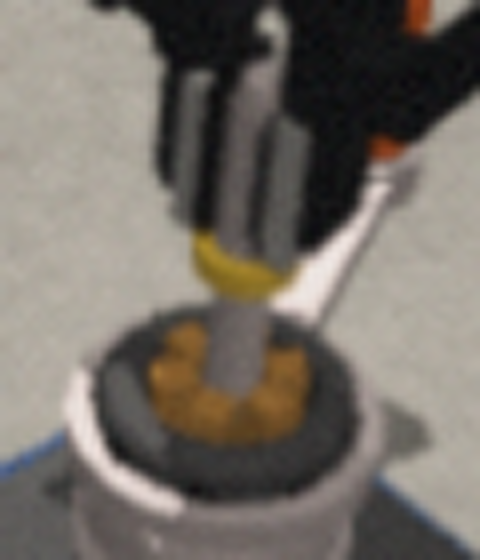

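drive_tool:
  plan:
    - [[0,0,0.004],0]
    - [[0,0,0.004],0]
    - [[0,0,0.004],0]
    - [[0,0,0.004],0]
    - [[0,0,0.004],0]
    - [[0,0,0.003],0]
    - [[0,0,0],0]

```text
clock: 10.68
position: [532.3, -89.9, 131.0]
ee_rot: [0.751, -0.66, -0.0, 0.0]
contact_force: [0.5, -0.9, -0.5]
gripper_width: 12.7
```

```bash
python3 -c "
from h import *
go(532.5,-89.3,125.7)
W=arm.get_image('wrist')
cv2.imwrite('pics/w8.png',cv2.resize(W['image'][180:280,230:330,::-1],None,fx=6,fy=6,interpolation=cv2.INTER_CUBIC))
"
```

```text
t 10.68 pos [532.3 -89.9 131. ] yaw_y -172.65 tilt 0.03 q [ 0.13  0.37 -0.37 -0.   -0.83 -0.  ] F [ 0.5 -0.9 -0.5] w 12.7
 world d [ 0.2  0.6 -5.3]  tool shift mm [-0.6 -0.3  5.3]
```

View pics/w8.png

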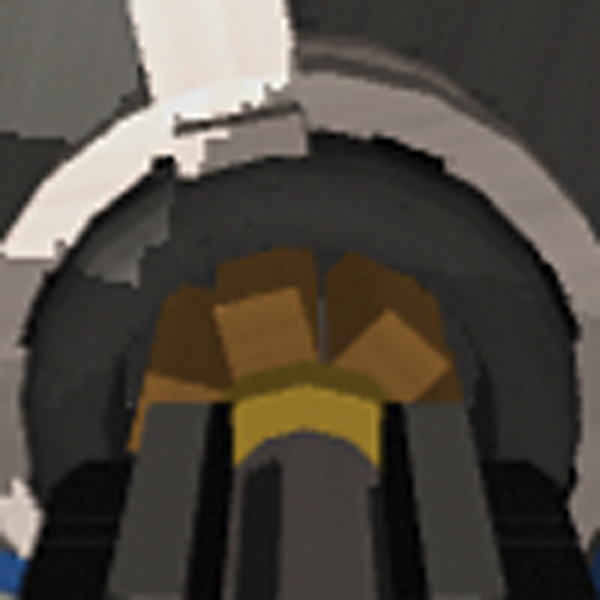

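drive_tool:
  plan:
    - [[0,0,0.0015],0]
    - [[0,0,0.0015],0]
    - [[0,0,0.001],0]
    - [[0,0,0.0005],0]
    - [[0,0,0],0]

```text
clock: 11.35
position: [532.4, -89.9, 126.8]
ee_rot: [0.751, -0.66, -0.0, 0.0]
contact_force: [0.5, -0.5, -0.1]
gripper_width: 12.3
```

drive_tool:
  plan:
    - [[0,0,0.0005],0]
    - [[0,0,0.0005],0]
    - [[0,0,0],0]

```text
clock: 11.72
position: [532.4, -89.9, 125.8]
ee_rot: [0.751, -0.66, -0.0, 0.0]
contact_force: [0.0, -0.1, -0.9]
gripper_width: 12.1
```

drive_tool:
  plan:
    - [[0,0,0.0005],0]
    - [[0,0,0.0005],0]
    - [[0,0,0],0]

```text
clock: 12.1
position: [532.5, -89.9, 125.4]
ee_rot: [0.751, -0.66, 0.0, -0.0]
contact_force: [-1.3, -0.5, 4.1]
gripper_width: 12.6
```

drive_tool:
  plan:
    - [[0,0,0.0005],0]
    - [[0,0,0.0005],0]
    - [[0,0,0],0]

```text
clock: 12.48
position: [532.6, -89.9, 125.3]
ee_rot: [0.751, -0.66, 0.0, -0.0]
contact_force: [-3.4, 2.0, 10.2]
gripper_width: 12.0
```

drive_tool:
  plan:
    - [[0,0,0],0]
    - [[0,0,0],0]
    - [[0,0,0],0]
    - [[0,0,0],0]
    - [[0,0,0],0]
  fingers: -0.3

```text
clock: 13.1
position: [532.4, -89.9, 123.7]
ee_rot: [0.751, -0.66, -0.0, 0.0]
contact_force: [-0.7, 0.4, -0.1]
gripper_width: 55.3
```

```bash
python3 -c "
from h import *
go(532.5,-89.3,205)
W=arm.get_image('wrist')
cv2.imwrite('pics/w9.png',cv2.resize(W['image'][180:380,180:380,::-1],None,fx=3,fy=3,interpolation=cv2.INTER_CUBIC))
"
```

```text
t 13.1 pos [532.4 -89.9 123.7] yaw_y -172.65 tilt 0.01 q [ 0.13  0.38 -0.38 -0.   -0.82 -0.  ] F [-0.7  0.4 -0.1] w 55.3
 world d [ 0.1  0.6 81.3]  tool shift mm [ -0.6  -0.1 -81.3]
```

View pics/w9.png

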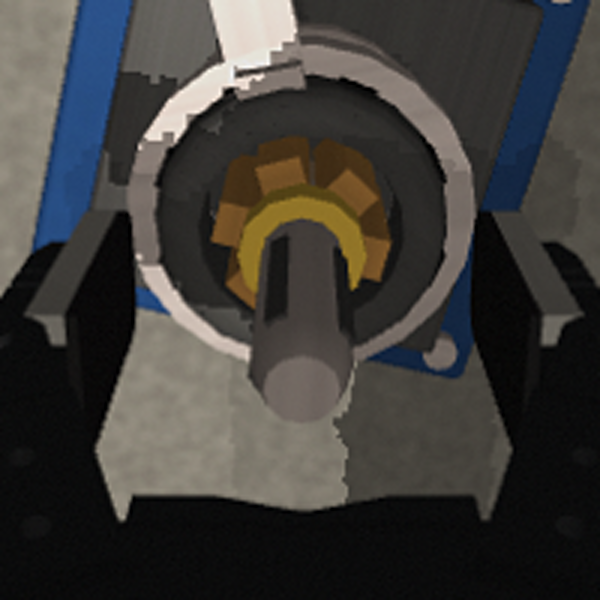

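drive_tool:
  plan:
    - [[0,0,-0.01],0]
    - [[0,0,-0.02],0]
    - [[0,0,-0.025],0]
    - [[0,0,-0.026],0]
    - [[0.03,-0.0065,0],0]
    - [[0.03,-0.0065,0],0]
    - [[0.031,-0.0074,0],0]
    - [[0,0,0],-6.3]
    - [[0,0,0],-6.3]
    - [[0,0,0],0]
    - [[0,0,0],0]
  fingers: 0.3

```text
clock: 14.52
position: [564.3, -177.5, 205.3]
ee_rot: [0.819, -0.574, 0.0, -0.0]
contact_force: [0.5, -0.2, -0.4]
gripper_width: 30.1
```

```bash
python3 -c "
from h import *
go(563.9,-177.5,119,-160)
W=arm.get_image('wrist')
cv2.imwrite('pics/w10.png',W['image'][:,:,::-1])
S=arm.get_image('side')
cv2.imwrite('pics/s10.png',cv2.resize(S['image'][70:230,250:410,::-1],None,fx=3.7,fy=3.7,interpolation=cv2.INTER_CUBIC))
print(proj(W,(563.9,-177.5,128)))
"
```

```text
t 14.53 pos [ 564.3 -177.5  205.3] yaw_y -160.13 tilt 0.03 q [-0.03  0.37 -0.15  0.   -1.05  0.38] F [ 0.5 -0.2 -0.4] w 30.1
 world d [ -0.4  -0.  -86.3]  tool shift mm [-0.2  0.5 86.3] turn -0.1
[281.82179663 231.99608737]
```

View pics/w10.png

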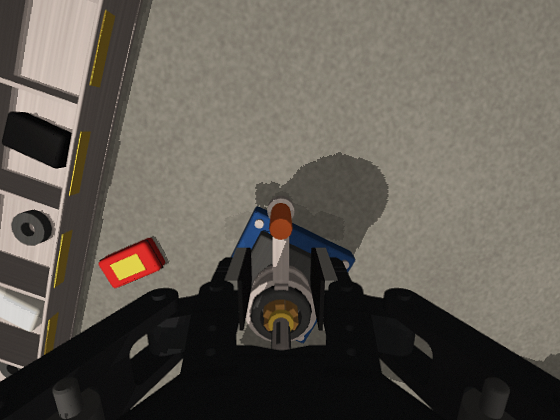

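View pics/s10.png

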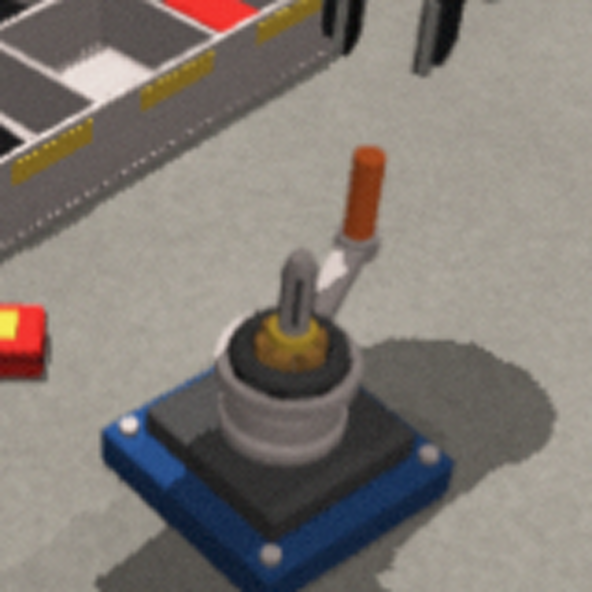

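drive_tool:
  plan:
    - [[0,0.0005,0.02],0]
    - [[0,0,0.022],0]
    - [[0,0,0.02],0]
    - [[0,0,0.014],0]
    - [[0,0,0.01],0]
    - [[0,0,0],0]

```text
clock: 15.38
position: [563.6, -177.7, 118.3]
ee_rot: [0.819, -0.574, -0.0, 0.0]
contact_force: [-0.8, -0.2, -0.2]
gripper_width: 30.2
```

```bash
python3 -c "
from h import *
go(563.9,-177.5,119,-160)
W=arm.get_image('wrist')
cv2.imwrite('pics/w11.png',W['image'][:,:,::-1])
"
```

```text
t 15.38 pos [ 563.6 -177.7  118.3] yaw_y -160.06 tilt 0.07 q [-0.03  0.46 -0.25 -0.   -0.86  0.38] F [-0.8 -0.2 -0.2] w 30.2
 world d [0.3 0.2 0.7]  tool shift mm [-0.1 -0.3 -0.7] turn -0.1
```

View pics/w11.png

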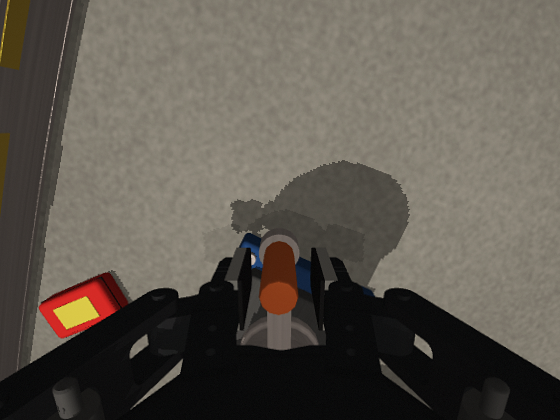

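drive_tool:
  plan:
    - [[-0.0001,0.0033,0],2]
    - [[-0.0001,0.0033,0],2]
    - [[-0.0001,0.0033,0],2]
    - [[-0.0001,0.0033,0],2]
    - [[-0.0001,0.0033,0],2]
    - [[-0.0001,0.0033,0],2]

```text
clock: 16.18
position: [544.4, -182.3, 118.9]
ee_rot: [0.754, -0.657, 0.0, -0.0]
contact_force: [0.3, -0.3, 1.0]
gripper_width: 30.3
```

```bash
cat >> h.py <<'E'
C=np.array([532.2,-89.0])
def lev(n=1):
    F=[]
    for i in range(n):
        s=arm.read_state();F.append(s["contact_force"])
        if i<n-1: arm.get_image("wrist")
    F=np.mean(F,0);R=Ro.from_quat(s["ee_rot"]).as_matrix()
    r=s["position"][:2]-C;th=np.arctan2(r[1],r[0]);u=r/np.hypot(*r);t=np.array([u[1],-u[0]])
    cy=np.degrees(np.arctan2(R[1,1],R[0,1]))
    print("t %.2f th %.1f r %.1f z %.1f yaw-err %.1f | F along push %.2f radial %.2f z %.2f w %.1f"%(s["clock"],np.degrees(th),np.hypot(*r),s["position"][2],(cy-np.degrees(th)+90+180)%360-180,-F[:2]@t,F[:2]@u,F[2],s["gripper_width"]))
E
python3 -c "
from h import *
lev(2)"
```

```text
t 16.23 th -82.8 r 94.1 z 118.8 yaw-err 0.6 | F along push 0.16 radial 0.50 z 0.78 w 29.7
```

drive_tool:
  plan:
    - [[-0.0001,0.0033,0],2]
    - [[-0.0001,0.0033,0],2]
    - [[-0.0001,0.0033,0],2]

```text
clock: 16.6
position: [534.5, -183.0, 118.8]
ee_rot: [0.718, -0.696, -0.0, 0.0]
contact_force: [-0.4, 0.4, 0.5]
gripper_width: 29.6
```

```bash
python3 -c "
from h import *
lev(2)
W=arm.get_image('wrist')
cv2.imwrite('pics/w12.png',W['image'][:,:,::-1])
"
```

```text
t 16.65 th -88.9 r 94.0 z 118.8 yaw-err 0.7 | F along push -0.46 radial 0.04 z 0.07 w 30.3
```

View pics/w12.png

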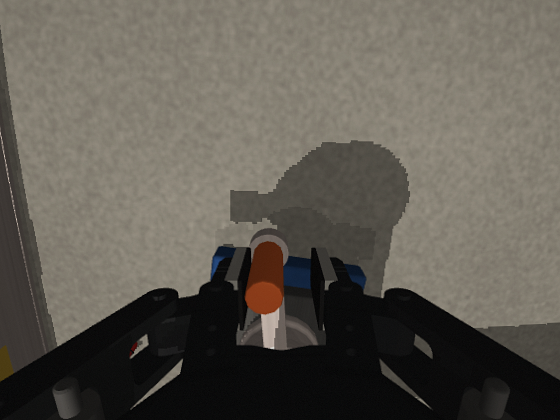

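The handle now rests against the trailing (left) jaw, at about (263,295) in the image, so the lever is being carried. I'll keep going.

drive_tool:
  plan:
    - [[-0.0001,0.0033,0],2]
    - [[-0.0001,0.0033,0],2]
    - [[-0.0001,0.0033,0],2]

```text
clock: 17.08
position: [524.5, -182.6, 118.7]
ee_rot: [-0.681, 0.732, 0.0, -0.0]
contact_force: [0.4, -0.5, -0.1]
gripper_width: 29.9
```

drive_tool:
  plan:
    - [[-0.0001,0.0033,0],2]
    - [[-0.0001,0.0033,0],2]
    - [[-0.0001,0.0033,0],2]

```text
clock: 17.45
position: [514.8, -181.3, 118.8]
ee_rot: [-0.642, 0.767, 0.0, -0.0]
contact_force: [0.8, 0.1, -0.1]
gripper_width: 29.8
```

```bash
python3 -c "
from h import *
lev(3)
W=arm.get_image('wrist')
cv2.imwrite('pics/w13.png',W['image'][200:400,180:380,::-1])
"
```

```text
t 17.55 th -100.9 r 94.0 z 118.9 yaw-err 0.8 | F along push 0.15 radial 0.33 z -0.12 w 29.6
```

View pics/w13.png

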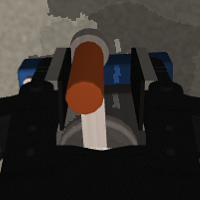

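drive_tool:
  plan:
    - [[-0.0001,0.0033,0],2]
    - [[-0.0001,0.0033,0],2]
    - [[-0.0001,0.0033,0],2]

```text
clock: 17.98
position: [506.5, -179.0, 119.0]
ee_rot: [-0.601, 0.799, -0.001, 0.001]
contact_force: [4.6, -2.5, -2.8]
gripper_width: 29.9
```

drive_tool:
  plan:
    - [[-0.0001,0.0033,0],2]
    - [[-0.0001,0.0033,0],2]
    - [[-0.0001,0.0033,0],2]

```text
clock: 18.35
position: [496.2, -175.6, 119.0]
ee_rot: [-0.558, 0.83, -0.0, 0.0]
contact_force: [3.5, -1.2, -2.0]
gripper_width: 30.0
```

```bash
python3 -c "
from h import *
lev(2)
"
```

```text
t 18.40 th -112.9 r 93.9 z 119.0 yaw-err 0.7 | F along push 3.70 radial -0.15 z -1.23 w 29.7
```

drive_tool:
  plan:
    - [[-0.0001,0.0033,0],2]
    - [[-0.0001,0.0033,0],2]
    - [[0,0,0],0]

```text
clock: 18.77
position: [489.7, -172.7, 118.9]
ee_rot: [-0.529, 0.848, 0.0, -0.0]
contact_force: [2.2, -0.4, -0.3]
gripper_width: 29.9
```

```bash
python3 -c "
from h import *
lev(3)
"
```

```text
t 18.88 th -116.9 r 93.9 z 118.9 yaw-err 0.9 | F along push 2.14 radial -0.95 z 0.11 w 29.5
```

drive_tool:
  plan:
    - [[0,0.0017,0],1]
    - [[0,0.0017,0],1]
    - [[0,0.0017,0],1]

```text
clock: 19.25
position: [485.7, -170.5, 118.9]
ee_rot: [-0.507, 0.862, -0.0, 0.0]
contact_force: [4.9, -0.2, -0.0]
gripper_width: 29.8
```

```bash
python3 -c "
from h import *
lev(3)
"
```

```text
t 19.35 th -119.9 r 93.9 z 118.9 yaw-err 0.8 | F along push 3.94 radial -1.22 z -0.13 w 29.9
```

drive_tool:
  plan:
    - [[0,0.0017,0],1]
    - [[0,0.0017,0],1]
    - [[0,0.0017,0],1]

```text
clock: 19.73
position: [481.2, -167.8, 118.9]
ee_rot: [-0.484, 0.875, -0.0, 0.0]
contact_force: [4.7, -0.2, -0.4]
gripper_width: 29.9
```

```bash
python3 -c "
from h import *
lev(3)
"
```

```text
t 19.82 th -123.0 r 94.0 z 118.9 yaw-err 1.0 | F along push 3.40 radial -2.83 z -0.30 w 30.1
```

drive_tool:
  plan:
    - [[0,0.0017,0],1]
    - [[0,0.0017,0],1]

```text
clock: 20.08
position: [478.4, -166.0, 118.9]
ee_rot: [-0.469, 0.883, -0.0, 0.0]
contact_force: [5.0, 0.8, -0.3]
gripper_width: 30.1
```

```bash
python3 -c "
from h import *
lev(3)
"
```

```text
t 20.18 th -125.1 r 94.1 z 118.9 yaw-err 1.0 | F along push 3.68 radial -3.50 z -0.54 w 29.6
```

drive_tool:
  plan:
    - [[0.0002,0.0017,0],1]
    - [[0.0002,0.0017,0],1]

```text
clock: 20.42
position: [475.2, -164.5, 118.9]
ee_rot: [-0.453, 0.891, -0.0, 0.0]
contact_force: [5.3, -0.6, 0.4]
gripper_width: 29.9
```

```bash
python3 -c "
from h import *
lev(3)
"
```

```text
t 20.52 th -127.2 r 94.8 z 118.8 yaw-err 1.1 | F along push 3.72 radial -2.51 z 0.69 w 30.4
```

drive_tool:
  plan:
    - [[0,0.0017,0],1]
    - [[0,0,0],0]

```text
clock: 20.78
position: [473.7, -163.5, 118.8]
ee_rot: [-0.446, 0.895, 0.0, -0.0]
contact_force: [3.6, 0.9, 0.5]
gripper_width: 29.7
```

```bash
python3 -c "
from h import *
lev(3)
"
```

```text
t 20.88 th -128.2 r 94.8 z 118.8 yaw-err 1.1 | F along push 3.24 radial -2.84 z 0.62 w 30.2
```

drive_tool:
  plan:
    - [[0.0001,0.0017,0],1]
    - [[0,0.0008,0],0.5]

```text
clock: 21.12
position: [471.9, -162.1, 118.8]
ee_rot: [-0.434, 0.901, -0.0, 0.0]
contact_force: [4.3, -1.2, -0.4]
gripper_width: 29.7
```

```bash
python3 -c "
from h import *
lev(1);lev(3)
"
```

```text
t 21.12 th -129.6 r 94.8 z 118.8 yaw-err 1.0 | F along push 4.10 radial -1.81 z -0.42 w 29.7
t 21.23 th -129.6 r 94.8 z 118.8 yaw-err 1.0 | F along push 3.86 radial -2.58 z 0.11 w 30.0
```

drive_tool:
  plan:
    - [[0,0.0017,0],1]

```text
clock: 21.35
position: [470.6, -161.0, 118.8]
ee_rot: [-0.426, 0.905, -0.0, 0.0]
contact_force: [5.7, -0.5, -0.1]
gripper_width: 29.8
```

```bash
python3 -c "
from h import *
lev(1);lev(3)
"
```

```text
t 21.35 th -130.5 r 94.7 z 118.8 yaw-err 0.9 | F along push 4.65 radial -3.37 z -0.14 w 29.8
t 21.45 th -130.7 r 94.9 z 118.8 yaw-err 1.1 | F along push 3.76 radial -3.43 z 0.58 w 29.7
```

drive_tool:
  plan:
    - [[0,0.0017,0],1]

```text
clock: 21.58
position: [469.3, -160.0, 118.8]
ee_rot: [-0.418, 0.909, -0.0, 0.0]
contact_force: [4.9, -0.5, -0.1]
gripper_width: 30.2
```

```bash
python3 -c "
from h import *
lev(1);lev(3)
"
```

```text
t 21.57 th -131.6 r 94.9 z 118.8 yaw-err 1.0 | F along push 3.99 radial -2.86 z -0.06 w 30.2
t 21.68 th -131.6 r 94.9 z 118.8 yaw-err 1.1 | F along push 3.77 radial -3.09 z 0.22 w 29.8
```

drive_tool:
  plan:
    - [[0,0.0008,0],0.5]
    - [[0,0.0008,0],0.5]

```text
clock: 21.92
position: [468.2, -159.0, 118.8]
ee_rot: [-0.41, 0.912, -0.0, 0.0]
contact_force: [5.3, -0.6, -0.1]
gripper_width: 29.6
```

```bash
python3 -c "
from h import *
lev(1);lev(2)
"
```

```text
t 21.93 th -132.4 r 94.8 z 118.8 yaw-err 0.9 | F along push 4.30 radial -3.12 z -0.08 w 29.6
t 21.98 th -132.5 r 94.8 z 118.8 yaw-err 0.9 | F along push 4.35 radial -3.23 z 0.03 w 29.3
```

drive_tool:
  plan:
    - [[0,0.0008,0],0.5]
    - [[0,0.0008,0],0.5]

```text
clock: 22.22
position: [467.2, -158.0, 118.9]
ee_rot: [-0.402, 0.916, -0.0, 0.0]
contact_force: [5.9, -1.2, -1.3]
gripper_width: 30.1
```

```bash
python3 -c "
from h import *
lev(1);lev(2)
"
```

```text
t 22.23 th -133.3 r 94.8 z 118.9 yaw-err 0.7 | F along push 5.08 radial -3.19 z -1.34 w 30.1
t 22.27 th -133.3 r 94.8 z 118.9 yaw-err 0.7 | F along push 4.90 radial -3.11 z -1.36 w 29.5
```

drive_tool:
  plan:
    - [[0,0.0008,0],0.5]

```text
clock: 22.4
position: [466.7, -157.5, 118.9]
ee_rot: [-0.398, 0.917, -0.0, 0.0]
contact_force: [5.7, -1.9, -0.7]
gripper_width: 30.0
```

```bash
python3 -c "
from h import *
lev(1);lev(2)
"
```

```text
t 22.40 th -133.7 r 94.7 z 118.9 yaw-err 0.6 | F along push 5.45 radial -2.52 z -0.66 w 30.0
t 22.45 th -133.7 r 94.7 z 118.9 yaw-err 0.7 | F along push 5.76 radial -2.59 z -0.90 w 29.9
```

drive_tool:
  plan:
    - [[0,0.0008,0],0.5]

```text
clock: 22.58
position: [466.3, -157.0, 118.9]
ee_rot: [-0.394, 0.919, -0.0, 0.001]
contact_force: [5.5, -2.6, -1.0]
gripper_width: 30.0
```

```bash
python3 -c "
from h import *
lev(1);lev(2)
"
```

```text
t 22.57 th -134.1 r 94.7 z 118.9 yaw-err 0.6 | F along push 5.77 radial -1.97 z -1.03 w 30.0
t 22.62 th -134.2 r 94.7 z 118.9 yaw-err 0.6 | F along push 5.85 radial -2.61 z -1.11 w 29.6
```

drive_tool:
  plan:
    - [[0,0.0008,0],0.5]

```text
clock: 22.75
position: [465.8, -156.5, 118.9]
ee_rot: [-0.39, 0.921, -0.001, 0.001]
contact_force: [5.8, -2.6, -1.4]
gripper_width: 29.8
```

```bash
python3 -c "
from h import *
lev(1);lev(2)
"
```

```text
t 22.75 th -134.5 r 94.7 z 118.9 yaw-err 0.5 | F along push 6.02 radial -2.21 z -1.38 w 29.8
t 22.80 th -134.6 r 94.7 z 118.9 yaw-err 0.5 | F along push 6.03 radial -2.51 z -1.62 w 30.1
```

drive_tool:
  plan:
    - [[0,0.0008,0],0.5]

```text
clock: 22.92
position: [465.4, -156.0, 118.9]
ee_rot: [-0.386, 0.922, -0.001, 0.001]
contact_force: [7.2, -2.4, -2.0]
gripper_width: 30.0
```

```bash
python3 -c "
from h import *
lev(1);lev(2)
"
```

```text
t 22.93 th -134.9 r 94.6 z 118.9 yaw-err 0.4 | F along push 6.80 radial -3.41 z -1.97 w 30.0
t 22.98 th -135.0 r 94.6 z 118.9 yaw-err 0.4 | F along push 6.61 radial -3.47 z -1.80 w 29.9
```

drive_tool:
  plan:
    - [[0,0.0008,0],0.5]

```text
clock: 23.1
position: [464.9, -155.5, 119.0]
ee_rot: [-0.382, 0.924, -0.001, 0.001]
contact_force: [7.5, -3.1, -2.4]
gripper_width: 29.8
```

```bash
python3 -c "
from h import *
lev(1);lev(2)
"
```

```text
t 23.10 th -135.3 r 94.6 z 119.0 yaw-err 0.3 | F along push 7.50 radial -3.15 z -2.35 w 29.8
t 23.15 th -135.4 r 94.6 z 118.9 yaw-err 0.3 | F along push 7.23 radial -3.34 z -1.94 w 30.1
```

drive_tool:
  plan:
    - [[0,0.0008,0],0.5]

```text
clock: 23.28
position: [464.5, -155.0, 119.0]
ee_rot: [-0.378, 0.926, -0.001, 0.001]
contact_force: [7.2, -4.1, -2.7]
gripper_width: 30.0
```

```bash
python3 -c "
from h import *
lev(1);lev(2)
"
```

```text
t 23.27 th -135.7 r 94.5 z 119.0 yaw-err 0.2 | F along push 7.98 radial -2.27 z -2.73 w 30.0
t 23.32 th -135.8 r 94.6 z 118.9 yaw-err 0.2 | F along push 7.90 radial -2.40 z -2.92 w 29.8
```

drive_tool:
  plan:
    - [[0,0.0008,0],0.5]

```text
clock: 23.45
position: [464.0, -154.5, 119.0]
ee_rot: [-0.374, 0.927, -0.001, 0.001]
contact_force: [6.7, -4.4, -3.8]
gripper_width: 30.0
```

```bash
python3 -c "
from h import *
lev(1);lev(2)
"
```

```text
t 23.45 th -136.2 r 94.5 z 119.0 yaw-err 0.1 | F along push 7.78 radial -1.81 z -3.76 w 30.0
t 23.50 th -136.2 r 94.6 z 119.0 yaw-err 0.2 | F along push 8.17 radial -2.54 z -2.90 w 29.9
```

drive_tool:
  plan:
    - [[0,0.0006,0],0.3]

```text
clock: 23.62
position: [463.7, -154.1, 119.0]
ee_rot: [-0.372, 0.928, -0.001, 0.001]
contact_force: [8.2, -5.1, -2.8]
gripper_width: 29.9
```

```bash
python3 -c "
from h import *
lev(1);lev(4)
"
```

```text
t 23.62 th -136.5 r 94.5 z 119.0 yaw-err 0.1 | F along push 9.38 radial -2.46 z -2.75 w 29.9
t 23.77 th -136.5 r 94.5 z 118.9 yaw-err 0.2 | F along push 8.57 radial -2.59 z -3.08 w 30.2
```

drive_tool:
  plan:
    - [[0,0.0005,0],0.3]

```text
clock: 23.9
position: [463.4, -153.8, 119.0]
ee_rot: [-0.369, 0.929, -0.001, 0.001]
contact_force: [9.0, -4.6, -4.1]
gripper_width: 29.6
```

```bash
python3 -c "
from h import *
lev(1);lev(4)
"
```

```text
t 23.90 th -136.7 r 94.5 z 119.0 yaw-err 0.1 | F along push 9.48 radial -3.43 z -4.14 w 29.6
t 24.05 th -136.7 r 94.5 z 119.0 yaw-err 0.1 | F along push 8.81 radial -2.99 z -3.50 w 30.0
```

drive_tool:
  plan:
    - [[0,-0.003,0],0]
    - [[0,-0.004,0],0]
    - [[0,0,0],0]
    - [[0,0,-0.02],0]
    - [[0,0,-0.03],0]
    - [[0,0,-0.04],0]
    - [[0,0,-0.02],0]

```text
clock: 24.92
position: [466.5, -158.2, 230.6]
ee_rot: [-0.369, 0.929, -0.0, 0.0]
contact_force: [-0.1, 0.2, -1.2]
gripper_width: 29.5
```

```bash
python3 -c "
from h import *
lev(1)
W=arm.get_image('wrist')
cv2.imwrite('pics/w14.png',W['image'][:,:,::-1])
S=arm.get_image('side')
cv2.imwrite('pics/s14.png',cv2.resize(S['image'][100:240,260:400,::-1],None,fx=4.2,fy=4.2,interpolation=cv2.INTER_CUBIC))
"
```

```text
t 24.93 th -133.5 r 95.5 z 230.6 yaw-err -3.2 | F along push -0.21 radial -0.12 z -1.15 w 29.5
```

View pics/w14.png

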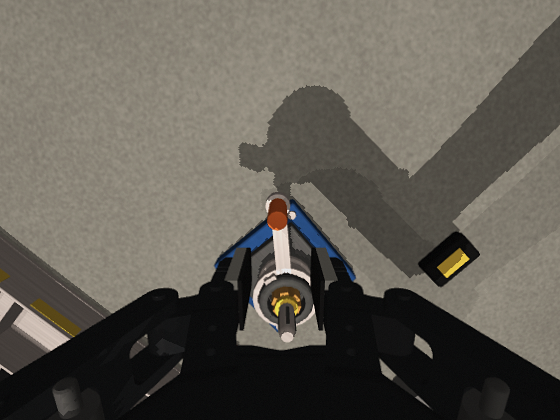

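View pics/s14.png

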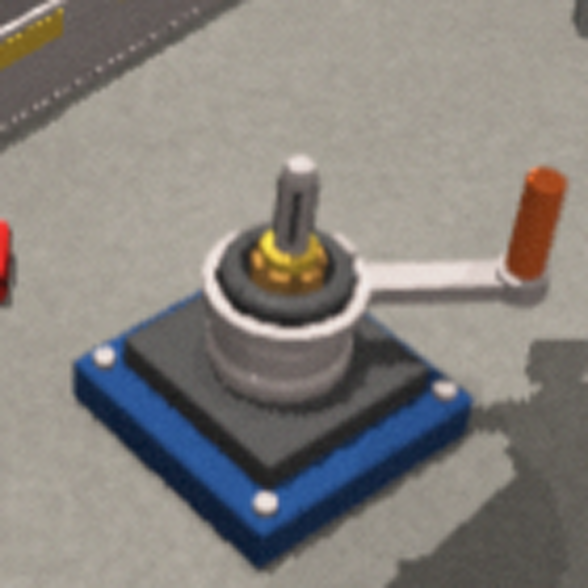

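```bash
python3 -c "
from h import *
S=arm.get_image('side')
g=lambda u,v:cr(u,v,4.2,260,100)
print('top',atz(S,g(299,163),138),'collar top',atz(S,g(292,246),98))
print(arm.job_done())
go(0,0,0)
"
```

```text
top [532.17557879 -87.1464027  138.        ] collar top [530.61730693 -87.22983451  98.        ]
the job is handed in; nothing more can be done
None
the job is handed in; nothing more can be done
```

The yellow tap is in the brass collet, collar on the segments, and the collet is tightened. The job is handed in; no verdict was reported.

- **Seating:** I lowered the tap until the collar made contact, with force rising to about 10 N at the expected height. I then let go.
- **Tightening:** I pushed the lever clockwise with a loosely opened gripper. The resistance was near zero at first, then 4–5 N as the nut came along, then climbed steadily. I stopped at 8.8–9.5 N at the handle, inside the 8–10 N firm range, about 62° from the start. I then backed off and raised the arm clear.
- **Final checks:**
  - The side view shows the tap home and the lever staying where I left it.
  - Its top and collar agree to about 1.5 mm sideways over 40 mm. That is about 0.04 rad, close to what I can read from the picture.
  - The forces were near zero after lifting.
- **Not confirmed:** I never measured the collet's grip force directly; I only inferred it from the handle force. I also did not measure the other taps and die cases again at the end, but nothing in the moves came near them.
- **Disagreements:** The cameras differed by 2–3 mm on the position of the collet's bore, so I used an average, and the tap went in with no noticeable sideways force. The loose-swing resistance read below the stated 1–3 N.

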